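Empty the deburring pot and tap a nut blank

TASK

Get the batch of nut blanks ready: tip the steel pot by its orange lever so that all four blanks drop into the red tray, and stand the pot fully upright again. Then thread the blank in the clamp, turning the tap by its orange knob: half a turn forward (clockwise from above), a quarter back, half forward, a quarter back, half forward, so that the knob ends over the white mark where it began, one full turn deeper. Let go, and leave the other things on the bench where they are.

Things in the scene. Friction and masses are not known exactly. Their poses are not given: they have to be found in the camera images.
- stand: fixed grey-based stand carrying the tilting pot and, under it, a red open tray. Origin: on the bench, straight under the pot's pivot. x level, across the pivot; y along the pivot, toward the side with the orange lever bar; z up. The pot pours towards -x. Base plate 230 x 170 mm (x -155 to 75). Two uprights at y = +-64 mm, 138 mm tall
- tray_floor (a point): centre of the red tray's inner floor, 10 mm above the bench, at stand x = -40 mm. The tray is inside 206 mm along stand x, 102 mm along y, walls 4 mm thick, rim 54 mm above the bench
- pot (a joint): tilt of the steel pot (rad): 0 = upright against its stop, grows as the mouth tips to stand -x, stop at 2.3. Stiff pivot (0.2 N m): the pot stays where it is left. Pot: open, flared, 80 mm dia at the base, 104 mm at the rim, 85 mm tall, rim 35 mm above the pivot. The flared side slopes steeply down by 2.1 rad, when all the blanks slide out
- pot_pivot (a point): centre of the pot's pivot axis, 125 mm above the bench; the axis runs along stand y
- pot_grip (a point): middle of the free part of the pot's orange lever bar: round, 16 mm dia, 60 mm long, parallel to the pivot axis, 75 mm from it and 108 mm to stand +y of the pot's middle. At tilt 0 it lies 29 mm to stand +x of the axis and 69 mm above it, and it goes round with the pot (over the top to -x). It can be pinched from above across the bar, 30 mm of bar to each side of this point; a steel arm joins it at its inner end. The bar may turn between the fingers
- clamp: fixed blue-based clamp, base 120 x 100 mm, steel jaws 56 mm tall, holding one hexagonal brass nut blank with the tap started in it. Origin: on the bench under the tap's axis. Its x axis points to a white mark on a jaw, over which the orange knob stands at the start
- tap (a joint): turn of the tap (rad): 0 at the start, grows clockwise seen from above (= forward), decreases counter-clockwise (= back). Stiff (0.25 N m), stays where it is left; it feeds down 4 mm for each full turn. Stops at -0.5 and 6.9
- tap_axis (a point): point on the tap's vertical axis at the height of the middle of the orange knob, 163 mm above the bench at the start
- tap_knob (a point): centre of the upright orange knob of the tap wrench: 26 mm dia, 48 mm tall, 65 mm from the tap's axis, bottom on the wrench bar. It spins freely on its own axis, so it can be held from above and led round in a circle without turning the hand. The wrench bar is 12 mm thick, 156 mm long, 128 mm above the bench, with a 40 x 26 x 20 mm hub
- blank0_center (a point): centre of a loose hexagonal brass nut blank, 28 mm across flats, 18 mm thick, 60 g; starts in the pot
- blank1_center (a point): centre of a loose hexagonal brass nut blank, 28 mm across flats, 18 mm thick, 60 g; starts in the pot
- blank2_center (a point): centre of a loose hexagonal brass nut blank, 28 mm across flats, 18 mm thick, 60 g; starts in the pot
- blank3_center (a point): centre of a loose hexagonal brass nut blank, 28 mm across flats, 18 mm thick, 60 g; starts in the pot
- bottle_orange: bystander: clear bottle with orange cap, 70 mm dia, 170 mm tall. Origin: centre of its underside
- bottle_blue: bystander: clear bottle with blue cap, 70 mm dia, 150 mm tall. Origin: centre of its underside
- dishes: bystander: stack of flat round dishes, 90 mm dia, 30 mm tall. Origin: centre of its underside
- glovebox: bystander: blue glove carton, 110 x 200 x 75 mm tall. Origin: centre of its underside
- sharps: bystander: red tub with white lid, 116 x 126 mm, 170 mm tall. Origin: centre of its underside
- dispenser: bystander: black tape dispenser, 60 x 150 mm, 75 mm tall. Origin: centre of its underside
- driver: bystander: screwdriver, 180 mm long, lying down. Origin: about its middle, on the bench

How it is judged:
By the outcome, as a careful person would: the job done as asked, in the order asked, and still so for the second after the job is handed in, with the robot touching nothing.
It also fails if it takes over 72 s, if anything falls off the work surface, if the arm or the gripper's body presses on something with over 40 N, if the wrist force passes 120 N, or if a joint passes its speed limit or range.

ROBOT

A 6-joint arm with a two-finger parallel gripper is mounted at the origin on the work surface. World frame = base frame: x ahead of the robot, y to its left, z up, the work surface at z = 0. Lengths are in m, angles in rad, forces in N, time in s.
With the tool pointing down it reaches from about 0.35 to 0.775 m from the base axis. Payload 5.5 kg.
Tool frame: the origin (TCP) lies midway between the tips of the shut fingers; the grasp point (between the pads) lies 19 mm behind it (robot.tcp_to_grasp is the distance from the TCP to the grasp point, in m); z points along the fingers, y is the line along which they close (so a half turn about z gives the same grasp; the last joint's range is limited). The gripper opens to 85 mm and grips with 20 to 120 N. Pads are 22 mm wide; open, the fingers measure 114 mm over their backs; the gripper's body (76 mm by 85 mm) begins 54 mm behind the grasp point. The pads swing forward as they close: fully open they stand 13 mm farther back than shut.
Start: joints at [-1.369, 0.313, 0.046, 1.304, 0, 1.431], TCP at [0.193, -0.542, 0.231] pointing down, gripper open.
Joint ranges: [-2.76, 2.76], [-0.86, 1.69], [-1.03, 1.26], [-2.2, 2.34], [-1.47, 1.5], [-3.14, 3.14]. Speed limits (rad/s): [2.57, 2.57, 3.14, 3.14, 3.14, 3.14].

INTERFACE

Orientations are given as a rotation vector (axis times angle).
In Python, from bench import robot gives the robot as it stands. The module is installed in compiled form; this text tells all that it offers.
- The arm moves only by the tool play_rows, never from a script. Its argument "steps" is a list of rows, each a list of 3 entries, a list of its own where there are three numbers: the shift along the world's x, y, z as a fraction of full scale, then the turn about the world's z as a fraction of full scale, then the gripper command: -1 is shut, 1 is fully open, values between are in proportion. In form: [[[x, y, z], spin, fingers], ...]. A call has 1 to 5 rows; each row is the pose to reach, as a shift and turn from the pose commanded when the call began; what a row does not reach only later rows make up. Full scale, the value 1, is 0.12 m for a shift and 90 degrees for a turn. A row lasts 1/8 s, in which the tool goes at most 62.5 mm and 10.7 degrees, less where a joint would pass 70% of its speed; a pose out of reach is approached as far as the arm can. A call with a number of a shift or a turn outside -1 to 1 is refused whole. A call with a gripper value outside its range is refused whole. The fingers move at their own pace and stop on an object; "newtons" is the grip in N (left out, the last holds). Time passes only in rows, so rows that repeat a pose let the fingers close. It gives the time, the measured TCP pose, the force, the opening and the grip force at its end, in the units of the state.
- robot.get_obs(): the state, without advancing time (a new reading comes with each control period).
- robot.snapshot(name): name is "side" or "top" or "wrist"; returns a dict with "pixels" (384x512x3 uint8, red, green, blue), "z_map" (384x512 float32, m along the optical axis (not along the pixel's ray), 0 where there is no reading), "fx", "fy", "cx", "cy" (pixels), "k1" (the pictures are not rectified: a ray, as slopes to the right and down, at radius r is drawn at 1 + k1 r^2 times it, then the intrinsics apply), "eye" and "attitude" of the camera in the world; the wrist camera has in their place "hand_eye" (4x4, takes a point from camera to tool coordinates, whose origin is the TCP and whose axes are the flange's). Camera axes: x right, y up, looking along -z (the intrinsics and any distortion apply to the point x, -y, -z); pixel columns grow to the right and rows downward; lengths in m; the calibration is good to about 2 mm. A picture is of the moment at which its call begins: read the wrist's pose just before it.
- robot.sign_off(): hands the job in; it is judged then, once.
The state is a dict: "clock": time; "joint_positions": joint angles; "joint_vel": joint speeds; "effort": joint torques, N m; "tcp_pos": TCP position; "orientation": TCP orientation; "contact_force": force on the tool from outside, world axes, zero at the start; "moment": the same for the moment, N m; "gripper_width": finger opening in m; "grasp_force": force on a finger pad.
Only numpy, scipy, OpenCV 4.12 (cv2) and the standard library are available. Lean on these libraries where they do the work, as an engineer would, in place of code of your own. Each camera call takes 0.05 s, during which the arm holds its last target. There are 200 camera calls.

## Working session

There is one attempt and no reset: what is moved stays moved. The work goes in short steps, Python scripts to look and compute and a tool call to move; the robot and the scene stay as the last step left them, time stands still between calls to the robot, and variables do not carry over. Pictures are saved under pics/ and viewed, at most 10 in all, crops included, and the job is handed in when it is done.

Besides the shell and the picture viewer there is one more tool, called after "Call:" by a JSON object that holds its "fn" and its "kwargs". play_rows: Moves the arm, as the interface text tells. Shift numbers are shares of 0.12 m and turn numbers shares of 90 degrees, none past 1 either way. Its arguments: {"type":"object","properties":{"steps":{"type":"array"},"newtons":{"type":"number"}},"required":["steps"]}

```bash
mkdir -p pics; cat > h.py <<'E'
import numpy as np, cv2
from scipy.spatial.transform import Rotation as R
from bench import robot
def world(s, T=None):
    """per-pixel world points"""
    v,u=np.mgrid[0:384,0:512].astype(float)
    xd=(u-s['cx'])/s['fx']; yd=(v-s['cy'])/s['fy']
    x,y=xd.copy(),yd.copy()
    for _ in range(10):
        f=1+s['k1']*(x*x+y*y); x,y=xd/f,yd/f
    z=s['z_map']; P=np.stack([x*z,-y*z,-z],-1)
    if T is None:
        A=np.array(s['attitude'],float)
        A=A if A.shape==(3,3) else R.from_rotvec(A).as_matrix()
        W=P@A.T+np.array(s['eye'])
    else: W=P@T[:3,:3].T+T[:3,3]
    W[z==0]=np.nan
    return W
def save(s,n): cv2.imwrite('pics/'+n,s['pixels'][:,:,::-1])
E
python3 - <<'E'
from h import *
print(robot.get_obs())
for n in('top','side'):
    s=robot.snapshot(n); save(s,n+'0.png'); np.savez(n+'0.npz',W=world(s),p=s['pixels'])
    print(n,{k:v for k,v in s.items() if k not in('pixels','z_map')})
a=np.hstack([cv2.imread('pics/top0.png'),cv2.imread('pics/side0.png')])
E
```

```text
{'clock': 0.0, 'joint_positions': array([-1.36859914e+00,  3.13998847e-01,  4.49737895e-02,  1.30359026e+00,
        9.93519685e-06,  1.43119253e+00]), 'joint_vel': array([-1.45567808e-03, -6.03520529e-04,  8.11492366e-05,  5.53037938e-04,
       -1.66789842e-03,  2.76448050e-04]), 'effort': array([-4.21226869e-04, -4.80632222e+01,  2.98530775e+01,  1.95603794e-02,
       -2.44538669e-04, -3.25977858e-07]), 'tcp_pos': array([ 0.19261956, -0.54123722,  0.23040763]), 'orientation': array([-3.09403408e+00, -5.33980732e-01,  7.37669493e-05]), 'contact_force': array([0.22136673, 0.65253149, 0.0473537 ]), 'moment': array([ 0.050295  , -0.00793163, -0.02303045]), 'grasp_force': 0.0, 'gripper_width': 0.0854566667290874}
top {'fx': 372.5170970347792, 'fy': 372.5170970347792, 'cx': 259.6468018811611, 'cy': 191.88545740818583, 'k1': -0.07652716575872202, 'eye': array([0.39127522, 0.00811572, 1.11181831]), 'attitude': array([ 0.17765699, -0.19771929, -1.63178386])}
side {'fx': 380.1015390353007, 'fy': 380.1015390353007, 'cx': 257.1108510814732, 'cy': 193.07292025798287, 'k1': -0.033409478615956334, 'eye': array([0.48557442, 0.9272974 , 0.80030576]), 'attitude': array([ 0.10567965, -1.37885638, -2.66064357])}
```

View pics/top0.png

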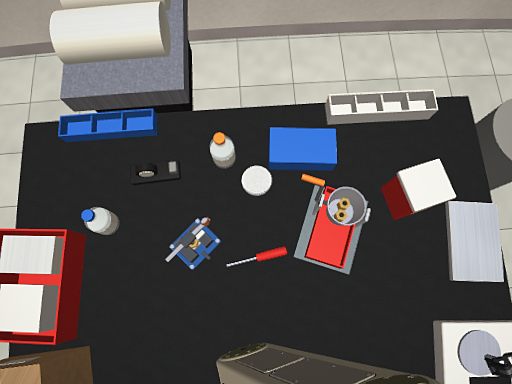

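View pics/side0.png

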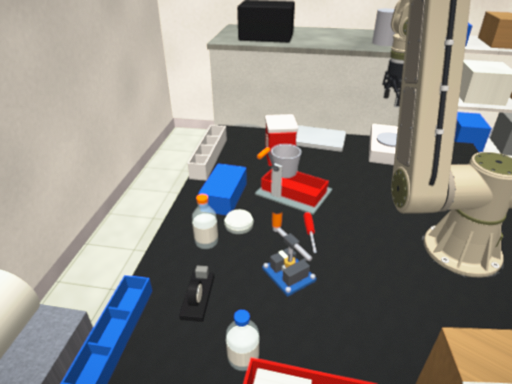

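```bash
python3 - <<'E'
import numpy as np,cv2
for n in('top','side'):
    d=np.load(n+'0.npz');W=d['W'];hsv=cv2.cvtColor(d['p'],cv2.COLOR_RGB2HSV)
    m=((hsv[...,0]>5)&(hsv[...,0]<20)&(hsv[...,1]>150)&(hsv[...,2]>110)).astype(np.uint8)
    k,l,st,c=cv2.connectedComponentsWithStats(m)
    for i in range(1,k):
        if st[i,4]<15: continue
        q=W[l==i]; q=q[~np.isnan(q[:,0])]
        print(n,c[i].round(),st[i],np.median(q,0).round(4),np.percentile(q,3,0).round(3),np.percentile(q,97,0).round(3))
E
```

```text
top [219. 138.] [213 132  12  13 118] [0.7762 0.0892 0.1683] [ 0.763  0.074 -0.004] [0.862 0.107 0.171]
top [313. 179.] [301 174  24  12 155] [ 0.6353 -0.1512  0.1989] [ 0.621 -0.177 -0.   ] [ 0.678 -0.122  0.203]
top [206. 223.] [202 219   7   6  17] [0.5493 0.1308 0.1582] [0.546 0.126 0.127] [0.557 0.141 0.168]
side [263. 152.] [257 147  13  12  90] [ 0.6395 -0.1556  0.194 ] [ 0.621 -0.537 -0.004] [ 0.707 -0.12   0.2  ]
side [201. 199.] [196 195  12   9  69] [0.7781 0.0967 0.1659] [ 0.763 -0.143 -0.003] [0.877 0.105 0.17 ]
side [277. 219.] [272 213  11  14 137] [0.558  0.1476 0.1569] [ 0.545 -0.088 -0.003] [0.592 0.151 0.182]
```

```bash
python3 - <<'E'
import numpy as np,cv2
from scipy.optimize import least_squares
for n in('top','side'):
    d=np.load(n+'0.npz');W=d['W'];p=d['p'].astype(int);hsv=cv2.cvtColor(d['p'],cv2.COLOR_RGB2HSV)
    H,S,V=hsv[...,0],hsv[...,1],hsv[...,2]
    def sel(m,c,r,z0,z1): return W[m&(np.hypot(W[...,0]-c[0],W[...,1]-c[1])<r)&(W[...,2]>z0)&(W[...,2]<z1)]
    pc=(.57,-.24)
    q=sel(S<60,pc,.09,.154,.166)
    f=least_squares(lambda t:np.hypot(q[:,0]-t[0],q[:,1]-t[1])-t[2],[*pc,.05],loss='soft_l1',f_scale=.002)
    print(n,'rim',f.x.round(4),len(q),np.median(abs(f.fun)))
    def rect(q):
        (c,s,a)=cv2.minAreaRect(q[:,:2].astype(np.float32)*1000); b=cv2.boxPoints((c,s,a)); return np.round(c,1),np.round(s,1),round(a,1)
    q=sel((S<60)&(V>60),(.55,-.2),.2,.002,.014); print(' plate',rect(q),len(q))
    q=sel(((H<6)|(H>174))&(S>150),(.55,-.2),.2,.045,.06); print(' trayrim',rect(q),len(q))
    q=sel((H>5)&(H<20)&(S>150),(.635,-.15),.05,.17,.21)[:,:2]; c=q.mean(0); u=np.linalg.svd(q-c)[2][0]; print(' bar',c,u,np.degrees(np.arctan2(u[1],u[0])),(q-c)@u@np.array(1) if 0 else np.ptp((q-c)@u))
    # clamp
    q=sel((H>100)&(H<125)&(S>120),(.5,.16),.12,.0,.03); print(' clampbase',rect(q),len(q),np.median(q[:,2]))
    q=sel(S<110,(.5,.16),.13,.121,.14)[:,:2]; c=q.mean(0);u=np.linalg.svd(q-c)[2][0];t=(q-c)@u; print(' wrench',c+u*(t.max()+t.min())/2,u,np.ptp(t),c+u*t.max(),c+u*t.min(),len(q))
    q=sel((H>5)&(H<20)&(S>150),(.55,.14),.05,.13,.2); print(' knob',np.median(q,0),rect(q),q[:,2].max())
E
```

```text
top rim [ 0.5694 -0.2362  0.0497] 217 0.0010347207081149515
 plate (array([ 554.4, -164.6]), array([323.6, 230.2]), 68.0) 986
 trayrim (array([ 532.2, -222.1]), array([111.6, 215.7]), 68.0) 249
 bar [ 0.63462538 -0.14857284] [0.37706203 0.92618801] 67.84818394903161 0.05951448984035528
 clampbase (array([513.5, 187.8]), array([101.9, 120.2]), 41.9) 467 0.013173680423451462
 wrench [0.51298189 0.18646841] [-0.69029048  0.72353235] 0.1542286817409043 [0.45975059 0.24226313] [0.56621318 0.13067369] 322
 knob [0.5486512  0.13069065 0.15857158] (array([549.8, 132.8]), array([ 5.1, 20. ]), 37.9) 0.1688910300617631
side rim [ 0.5691 -0.2342  0.0498] 100 0.0015064998436937135
 plate (array([ 524.1, -146.6]), array([295.9, 183.7]), 10.0) 399
 trayrim (array([ 531.4, -220.5]), array([117.5, 216. ]), 68.8) 236
 bar [ 0.63444089 -0.14259907] [0.40237854 0.91547338] 66.27304318385816 0.06099509657285282
 clampbase (array([512.9, 180.9]), array([107.9, 129.3]), 42.3) 507 0.013389840376043072
 wrench [0.51266993 0.19115746] [-0.68976987  0.72402868] 0.1494358486079092 [0.46113176 0.24525538] [0.5642081  0.13705954] 309
 knob [0.55520006 0.14880921 0.16192892] (array([554.6, 146.6]), array([23.8, 10.5]), 10.2) 0.184104098352309
```

Call:
{"fn": "play_rows", "kwargs": {"steps": [[[0.31,0.27,0.1],0.045,1],[[0.62,0.55,0.2],0.09,1],[[0.925,0.82,0.25],0.135,1]], "newtons": 60}}

```text
clock: 0.48
tcp_pos: [0.3046, -0.4424, 0.2615]
orientation: [3.021, 0.861, 0.0]
contact_force: [0.6, -0.5, 0.3]
gripper_width: 0.0855
grasp_force: 0.0
```

Call:
{"fn": "play_rows", "kwargs": {"steps": [[[0.31,0.27,0],0.045,1],[[0.62,0.55,0],0.09,1],[[0.925,0.82,0],0.135,1]]}}

```text
clock: 0.85
tcp_pos: [0.4156, -0.3436, 0.261]
orientation: [-2.912, -1.177, 0.0]
contact_force: [-0.4, -0.4, 0.3]
gripper_width: 0.0856
grasp_force: 0.0
```

Call:
{"fn": "play_rows", "kwargs": {"steps": [[[0.31,0.27,0],0.045,1],[[0.62,0.55,0],0.09,1],[[0.925,0.82,0],0.135,1]]}}

```text
clock: 1.23
tcp_pos: [0.5266, -0.2452, 0.2609]
orientation: [-2.771, -1.479, 0.001]
contact_force: [0.8, -0.7, -0.0]
gripper_width: 0.0853
grasp_force: 0.0
```

Call:
{"fn": "play_rows", "kwargs": {"steps": [[[0.31,0.27,0],0.045,1],[[0.62,0.55,0],0.09,1],[[0.925,0.82,0],0.135,1],[[0.925,0.82,0],0.135,1]]}}

```text
clock: 1.72
tcp_pos: [0.6384, -0.1454, 0.2597]
orientation: [-2.596, -1.766, 0.001]
contact_force: [-0.2, -0.5, -0.3]
gripper_width: 0.0853
grasp_force: 0.0
```

```bash
cat >> h.py <<'E'
def wrist():
    o=robot.get_obs(); T=np.eye(4); T[:3,:3]=R.from_rotvec(o['orientation']).as_matrix(); T[:3,3]=o['tcp_pos']
    s=robot.snapshot('wrist'); W=world(s,T@np.array(s['hand_eye'])); hsv=cv2.cvtColor(s['pixels'],cv2.COLOR_RGB2HSV)
    return s,W,hsv,o
def orange(W,hsv,z0):
    return W[(hsv[...,0]>5)&(hsv[...,0]<20)&(hsv[...,1]>150)&(W[...,2]>z0)]
E
python3 - <<'E'
from h import *
s,W,hsv,o=wrist(); save(s,'w1.png')
q=orange(W,hsv,.15); print(len(q),np.median(q,0),q.min(0),q.max(0))
c,sz,a=cv2.minAreaRect(q[:,:2].astype(np.float32)*1000); print(c,sz,a, np.percentile(q[:,2],98))
E
```

```text
1765 [ 0.63674043 -0.14753899  0.20039242] [ 0.61847893 -0.17931301  0.18776431] [ 0.653113   -0.12000547  0.20315381]
(636.1551513671875, -149.81610107421875) (59.4408073425293, 15.381802558898926) 67.74803161621094 0.20248750078387867
```

View pics/w1.png

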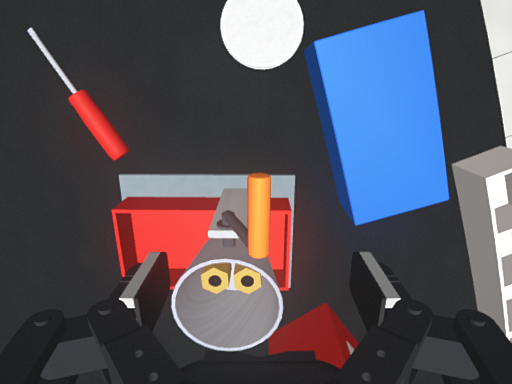

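Call:
{"fn": "play_rows", "kwargs": {"steps": [[[0,0,-0.25],0,1],[[0,0,-0.5],0,1],[[0,0,-0.71],0,1],[[0,0,-0.71],0,-1],[[0,0,-0.71],0,-1]]}}

```text
clock: 2.4
tcp_pos: [0.6366, -0.149, 0.1773]
orientation: [2.602, 1.759, 0.001]
contact_force: [0.1, -0.8, 0.4]
gripper_width: 0.0517
grasp_force: 0.0
```

Call:
{"fn": "play_rows", "kwargs": {"steps": [[[0,0,0],0,-1],[[0,0,0],0,-1],[[0,0,0],0,-1]]}}

```text
clock: 2.78
tcp_pos: [0.6366, -0.1482, 0.1776]
orientation: [2.601, 1.76, 0.0]
contact_force: [-2.6, -0.1, 6.1]
gripper_width: 0.014
grasp_force: 58.6
```

```bash
python3 - <<'E'
import numpy as np
# pot arc from tilt 0 in world units of .12, horizontal dir = stand -x
ux=np.array([np.cos(np.radians(-22)),np.sin(np.radians(-22))])
a0=np.arctan2(69,29)
pts=[np.r_[ux*.075*np.cos(a0+t),.075*np.sin(a0+t)]/.12 for t in np.arange(0,2.26,.11)]
for i in range(0,20,5):
    print([list((pts[j]-pts[i]).round(2)) for j in range(i+1,i+6) if j<len(pts)])
# tap quarters clockwise from -47deg, 5 rows of 18deg
E
```

```text
[[np.float64(-0.06), np.float64(0.02), np.float64(0.02)], [np.float64(-0.12), np.float64(0.05), np.float64(0.04)], [np.float64(-0.19), np.float64(0.07), np.float64(0.05)], [np.float64(-0.25), np.float64(0.1), np.float64(0.05)], [np.float64(-0.31), np.float64(0.13), np.float64(0.04)]]
[[np.float64(-0.06), np.float64(0.03), np.float64(-0.01)], [np.float64(-0.12), np.float64(0.05), np.float64(-0.04)], [np.float64(-0.18), np.float64(0.07), np.float64(-0.06)], [np.float64(-0.24), np.float64(0.1), np.float64(-0.1)], [np.float64(-0.29), np.float64(0.12), np.float64(-0.14)]]
[[np.float64(-0.05), np.float64(0.02), np.float64(-0.05)], [np.float64(-0.09), np.float64(0.04), np.float64(-0.1)], [np.float64(-0.12), np.float64(0.05), np.float64(-0.16)], [np.float64(-0.15), np.float64(0.06), np.float64(-0.22)], [np.float64(-0.18), np.float64(0.07), np.float64(-0.28)]]
[[np.float64(-0.02), np.float64(0.01), np.float64(-0.07)], [np.float64(-0.03), np.float64(0.01), np.float64(-0.13)], [np.float64(-0.03), np.float64(0.01), np.float64(-0.2)], [np.float64(-0.02), np.float64(0.01), np.float64(-0.27)], [np.float64(-0.01), np.float64(0.01), np.float64(-0.34)]]
```

Call:
{"fn": "play_rows", "kwargs": {"steps": [[[-0.06,0.02,0.02],0,-1],[[-0.12,0.05,0.04],0,-1],[[-0.19,0.07,0.05],0,-1],[[-0.25,0.1,0.05],0,-1],[[-0.31,0.13,0.04],0,-1]]}}

```text
clock: 3.4
tcp_pos: [0.6062, -0.136, 0.1863]
orientation: [2.589, 1.751, 0.015]
contact_force: [10.9, -7.6, 10.7]
gripper_width: 0.0139
grasp_force: 58.5
```

Call:
{"fn": "play_rows", "kwargs": {"steps": [[[-0.06,0.03,-0.01],0,-1],[[-0.12,0.05,-0.04],0,-1],[[-0.18,0.07,-0.06],0,-1],[[-0.24,0.1,-0.1],0,-1],[[-0.29,0.12,-0.14],0,-1]]}}

```text
clock: 4.03
tcp_pos: [0.5686, -0.1209, 0.1688]
orientation: [2.593, 1.753, 0.008]
contact_force: [0.4, -4.9, 16.7]
gripper_width: 0.0141
grasp_force: 65.7
```

Call:
{"fn": "play_rows", "kwargs": {"steps": [[[-0.05,0.02,-0.05],0,-1],[[-0.09,0.04,-0.1],0,-1],[[-0.12,0.05,-0.16],0,-1],[[-0.15,0.06,-0.22],0,-1],[[-0.18,0.07,-0.28],0,-1]]}}

```text
clock: 4.65
tcp_pos: [0.5456, -0.1118, 0.1337]
orientation: [2.596, 1.756, 0.005]
contact_force: [-0.8, -2.1, 15.3]
gripper_width: 0.0139
grasp_force: 72.4
```

Call:
{"fn": "play_rows", "kwargs": {"steps": [[[-0.02,0.01,-0.07],0,-1],[[-0.03,0.01,-0.13],0,-1],[[-0.03,0.01,-0.2],0,-1],[[-0.02,0.01,-0.27],0,-1],[[-0.01,0.01,-0.34],0,-1]]}}

```text
clock: 5.28
tcp_pos: [0.5404, -0.1097, 0.0909]
orientation: [2.601, 1.759, -0.005]
contact_force: [-4.7, -5.6, 3.2]
gripper_width: 0.0139
grasp_force: 79.4
```

Call:
{"fn": "play_rows", "kwargs": {"steps": [[[0,0,0],0,-1],[[0,0,0],0,-1],[[0,0,0],0,-1],[[0,0,0],0,-1],[[0,0,0],0,-1]]}}

```text
clock: 5.9
tcp_pos: [0.5404, -0.1097, 0.0896]
orientation: [2.602, 1.759, -0.006]
contact_force: [-3.5, -4.6, -0.0]
gripper_width: 0.014
grasp_force: 79.2
```

```bash
python3 - <<'E'
from h import *
s,W,hsv,o=wrist(); t=robot.snapshot('top')
cv2.imwrite('pics/p2.png',np.hstack([cv2.resize(s['pixels'],(400,300)),cv2.resize(t['pixels'][140:290,270:470],(400,300))])[:,:,::-1])
E
```

```text
(no output)
```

View pics/p2.png

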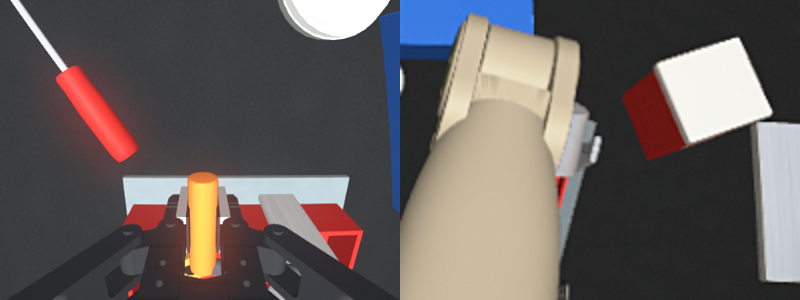

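Call:
{"fn": "play_rows", "kwargs": {"steps": [[[0.01,0,-0.04],0,-1],[[0.01,0,-0.04],0,-1],[[0.01,0,-0.04],0,-1],[[0.01,0,-0.04],0,-1],[[0.01,0,-0.04],0,-1]]}}

```text
clock: 6.62
tcp_pos: [0.5412, -0.11, 0.0855]
orientation: [2.602, 1.759, -0.007]
contact_force: [-8.0, -3.8, 5.6]
gripper_width: 0.0139
grasp_force: 79.7
```

```bash
python3 - <<'E'
from h import *
t=robot.snapshot('side')
cv2.imwrite('pics/p3.png',cv2.resize(t['pixels'][110:230,230:390],(800,600),interpolation=cv2.INTER_CUBIC)[:,:,::-1])
E
```

```text
(no output)
```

View pics/p3.png

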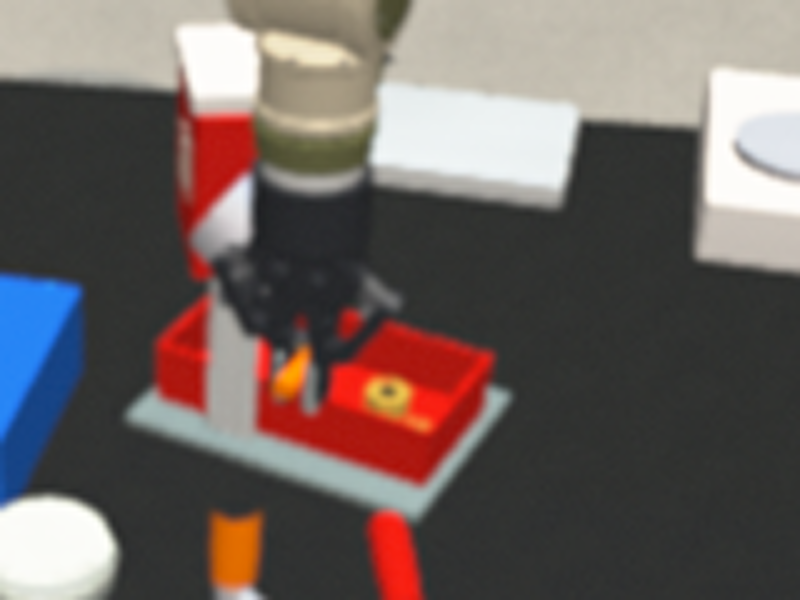

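Call:
{"fn": "play_rows", "kwargs": {"steps": [[[-0.01,0,0.04],0,-1],[[-0.02,0,0.11],0,-1],[[-0.03,0,0.18],0,-1],[[-0.03,0,0.24],0,-1],[[-0.02,0,0.31],0,-1]]}}

```text
clock: 7.3
tcp_pos: [0.5421, -0.1104, 0.122]
orientation: [2.599, 1.758, -0.0]
contact_force: [8.7, -10.0, -15.1]
gripper_width: 0.0142
grasp_force: 72.6
```

Call:
{"fn": "play_rows", "kwargs": {"steps": [[[0.02,-0.01,0.07],0,-1],[[0.05,-0.02,0.13],0,-1],[[0.08,-0.03,0.19],0,-1],[[0.11,-0.04,0.25],0,-1],[[0.15,-0.06,0.3],0,-1]]}}

```text
clock: 7.92
tcp_pos: [0.5576, -0.1166, 0.1565]
orientation: [-2.601, -1.759, 0.006]
contact_force: [1.5, -5.2, -15.6]
gripper_width: 0.0138
grasp_force: 66.0
```

Call:
{"fn": "play_rows", "kwargs": {"steps": [[[0.05,-0.02,0.05],0,-1],[[0.1,-0.04,0.09],0,-1],[[0.16,-0.07,0.13],0,-1],[[0.22,-0.09,0.16],0,-1],[[0.28,-0.11,0.18],0,-1]]}}

```text
clock: 8.55
tcp_pos: [0.5867, -0.1281, 0.1805]
orientation: [-2.596, -1.757, 0.013]
contact_force: [-20.6, 0.5, 25.4]
gripper_width: 0.0143
grasp_force: 64.7
```

Call:
{"fn": "play_rows", "kwargs": {"steps": [[[0.06,-0.03,0.01],0,-1],[[0.12,-0.05,0.01],0,-1],[[0.19,-0.08,0],0,-1],[[0.25,-0.1,-0.01],0,-1],[[0.3,-0.12,-0.03],0,-1]]}}

```text
clock: 9.18
tcp_pos: [0.6278, -0.1445, 0.1796]
orientation: [2.6, 1.758, -0.001]
contact_force: [-9.9, -2.3, 17.8]
gripper_width: 0.0141
grasp_force: 67.7
```

Call:
{"fn": "play_rows", "kwargs": {"steps": [[[0.04,-0.015,-0.01],0,-1],[[0.08,-0.03,-0.025],0,-1],[[0.11,-0.045,-0.04],0,-1],[[0.11,-0.045,-0.04],0,-1]]}}

```text
clock: 9.68
tcp_pos: [0.6368, -0.1481, 0.1747]
orientation: [-2.599, -1.758, 0.009]
contact_force: [-20.7, 1.2, 19.1]
gripper_width: 0.0139
grasp_force: 70.4
```

Call:
{"fn": "play_rows", "kwargs": {"steps": [[[0,0,0],0,1],[[0,0,0],0,1],[[0,0,0],0,1],[[0,0,0.35],0,1],[[0,0,0.7],0,1]]}}

```text
clock: 10.3
tcp_pos: [0.6414, -0.1485, 0.2553]
orientation: [-2.6, -1.76, 0.001]
contact_force: [-0.6, 0.2, 0.1]
gripper_width: 0.0853
grasp_force: 0.0
```

Call:
{"fn": "play_rows", "kwargs": {"steps": [[[0,0,0.25],0,1],[[0,0,0.25],0,1]]}}

```text
clock: 10.55
tcp_pos: [0.6431, -0.1491, 0.2882]
orientation: [2.598, 1.759, 0.006]
contact_force: [-0.4, -0.9, 1.9]
gripper_width: 0.0855
grasp_force: 0.0
```

```bash
python3 - <<'E'
from h import *
s,W,hsv,o=wrist(); save(s,'w4.png'); print(o['tcp_pos'])
q=orange(W,hsv,.15)
c,sz,a=cv2.minAreaRect(q[:,:2].astype(np.float32)*1000); print(c,sz,a, np.percentile(q[:,2],98))
E
```

```text
[ 0.6430978  -0.14914441  0.28819846]
(635.4136962890625, -149.47341918945312) (59.67116165161133, 15.964593887329102) 68.1910629272461 0.20257777086133744
```

View pics/w4.png

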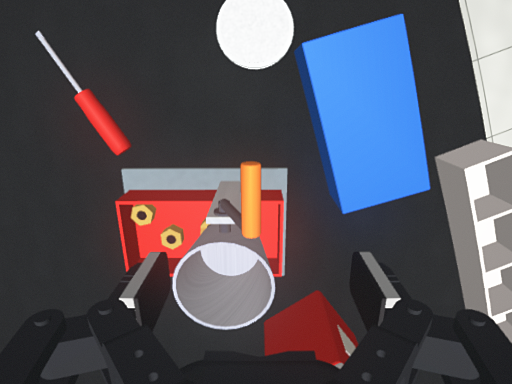

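Call:
{"fn": "play_rows", "kwargs": {"steps": [[[-0.12,0.4,0],0,1],[[-0.235,0.8,0],0,1]]}}

```text
clock: 10.85
tcp_pos: [0.6125, -0.0521, 0.2828]
orientation: [-2.601, -1.757, 0.003]
contact_force: [0.3, -0.1, 1.0]
gripper_width: 0.0854
grasp_force: 0.0
```

Call:
{"fn": "play_rows", "kwargs": {"steps": [[[-0.12,0.4,0],0,1],[[-0.235,0.8,0],0,1]]}}

```text
clock: 11.1
tcp_pos: [0.5839, 0.0447, 0.2833]
orientation: [-2.6, -1.76, 0.003]
contact_force: [0.7, -0.3, 0.9]
gripper_width: 0.0856
grasp_force: 0.0
```

Call:
{"fn": "play_rows", "kwargs": {"steps": [[[-0.12,0.4,0],0,1],[[-0.235,0.8,0],0,1],[[-0.235,0.8,0],0,1]]}}

```text
clock: 11.48
tcp_pos: [0.555, 0.1423, 0.2837]
orientation: [-2.596, -1.767, 0.003]
contact_force: [0.9, -0.1, -0.7]
gripper_width: 0.0854
grasp_force: 0.0
```

```bash
python3 - <<'E'
from h import *
s,W,hsv,o=wrist(); t=robot.snapshot('top'); print(o['tcp_pos'])
cv2.imwrite('pics/p5.png',np.hstack([cv2.resize(s['pixels'],(400,300)),cv2.resize(t['pixels'][165:285,290:450],(400,300))])[:,:,::-1])
np.savez('w5.npz',W=W,p=s['pixels'])
q=orange(W,hsv,.13); top=q[q[:,2]>.18]
for a in (q,top):
    if len(a): print(len(a),cv2.minEnclosingCircle(a[:,:2].astype(np.float32)*1000),np.percentile(a[:,2],98),np.median(a,0))
m=(hsv[...,1]<110)&(W[...,2]>.121)&(W[...,2]<.14)&(np.hypot(W[...,0]-.513,W[...,1]-.188)<.13)
q=W[m][:,:2]; print(cv2.minAreaRect(q.astype(np.float32)*1000),len(q))
H=hsv[...,0]; m=(H>100)&(H<125)&(hsv[...,1]>120)&(abs(W[...,2]-.01)<.02)&(np.hypot(W[...,0]-.513,W[...,1]-.188)<.12)
print(cv2.minAreaRect(W[m][:,:2].astype(np.float32)*1000))
E
```

```text
[0.55501155 0.14230398 0.28367496]
662 ((662.860595703125, 123.56224060058594), 117.87786102294922) 0.1803293778403962 [0.7618521  0.10180081 0.16275924]
17 ((558.81884765625, 142.73324584960938), 11.428679466247559) 0.3017762155482526 [0.55823345 0.14818552 0.18059775]
((513.6571655273438, 185.6326904296875), (26.55167007446289, 155.31781005859375), 42.215213775634766) 2634
((512.9698486328125, 186.88265991210938), (100.34310150146484, 122.7299575805664), 42.05747604370117)
```

View pics/p5.png

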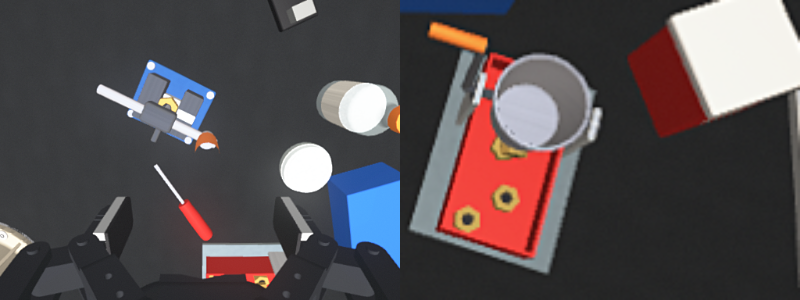

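```bash
python3 - <<'E'
from h import *
d=np.load('w5.npz');W=d['W']
m=(np.hypot(W[...,0]-.557,W[...,1]-.139)<.03)
for z0,z1 in((.145,.18),(.18,.195)):
    q=W[m&(W[...,2]>z0)&(W[...,2]<z1)]; print(len(q),q.min(0).round(4),q.max(0).round(4),q.mean(0).round(4),cv2.minEnclosingCircle(q[:,:2].astype(np.float32)*1000))
R_=.065/.12
for a0,sg,n in((-47.8,-1,'fwd'),(0,0,'')):
  if sg:
    for k in range(4):
      b=a0+sg*90*k; f=lambda a:np.array([np.cos(np.radians(a)),np.sin(np.radians(a))])*R_
      print(n,k,[[*(map(float,(f(b+sg*18*j)-f(b)).round(2)))] for j in range(1,6)])
      e=b-90
      print('back',k,[[*(map(float,(f(e+18*j)-f(e)).round(2)))] for j in range(1,6)])
E
```

```text
265 [0.5466 0.1337 0.1451] [0.5703 0.1504 0.1798] [0.5606 0.1472 0.1647] ((558.144775390625, 139.00608825683594), 12.740265846252441)
53 [0.5477 0.1389 0.1801] [0.5702 0.1503 0.1854] [0.5612 0.1472 0.1824] ((558.9652099609375, 142.142822265625), 11.72031021118164)
fwd 0 [[-0.14, -0.09], [-0.31, -0.14], [-0.47, -0.13], [-0.63, -0.07], [-0.77, 0.04]]
back 0 [[0.13, -0.11], [0.29, -0.17], [0.46, -0.17], [0.62, -0.13], [0.77, -0.04]]
fwd 1 [[-0.09, 0.14], [-0.14, 0.31], [-0.13, 0.47], [-0.07, 0.63], [0.04, 0.77]]
back 1 [[-0.11, -0.13], [-0.17, -0.29], [-0.17, -0.46], [-0.13, -0.62], [-0.04, -0.77]]
fwd 2 [[0.14, 0.09], [0.31, 0.14], [0.47, 0.13], [0.63, 0.07], [0.77, -0.04]]
back 2 [[-0.13, 0.11], [-0.29, 0.17], [-0.46, 0.17], [-0.62, 0.13], [-0.77, 0.04]]
fwd 3 [[0.09, -0.14], [0.14, -0.31], [0.13, -0.47], [0.07, -0.63], [-0.04, -0.77]]
back 3 [[0.11, 0.13], [0.17, 0.29], [0.17, 0.46], [0.13, 0.62], [0.04, 0.77]]
```

Call:
{"fn": "play_rows", "kwargs": {"steps": [[[0.02,-0.03,-0.3],0,1],[[0.02,-0.03,-0.6],0,1],[[0.02,-0.03,-0.6],0,1]]}}

```text
clock: 11.95
tcp_pos: [0.5573, 0.1339, 0.2097]
orientation: [-2.601, -1.756, 0.01]
contact_force: [-0.1, 0.3, 0.5]
gripper_width: 0.0852
grasp_force: 0.0
```

```bash
python3 - <<'E'
from h import *
s,W,hsv,o=wrist(); print(o['tcp_pos'])
m=(np.hypot(W[...,0]-.557,W[...,1]-.139)<.03)
q=W[m&(W[...,2]>.145)&(W[...,2]<.195)]; print(len(q),cv2.minEnclosingCircle(q[:,:2].astype(np.float32)*1000))
E
```

```text
[0.55734718 0.13394205 0.2097076 ]
756 ((558.1693115234375, 138.6111297607422), 12.901244163513184)
```

Call:
{"fn": "play_rows", "kwargs": {"steps": [[[0,0,0],0,1],[[0,0,0],0,1]]}}

```text
clock: 12.25
tcp_pos: [0.5604, 0.1355, 0.215]
orientation: [2.601, 1.76, 0.004]
contact_force: [1.3, 0.1, -0.8]
gripper_width: 0.0855
grasp_force: 0.0
```

Call:
{"fn": "play_rows", "kwargs": {"steps": [[[-0.015,0.028,-0.25],0,1],[[-0.015,0.028,-0.525],0,1],[[-0.015,0.028,-0.525],0,1],[[-0.015,0.028,-0.525],0,-1],[[-0.015,0.028,-0.525],0,-1]]}}

```text
clock: 12.88
tcp_pos: [0.5588, 0.1391, 0.1523]
orientation: [2.6, 1.76, 0.004]
contact_force: [-0.6, 0.2, -0.3]
gripper_width: 0.0515
grasp_force: 0.0
```

Call:
{"fn": "play_rows", "kwargs": {"steps": [[[0,0,0],0,-1],[[0,0,0],0,-1],[[0,0,0],0,-1]]}}

```text
clock: 13.25
tcp_pos: [0.5581, 0.139, 0.1513]
orientation: [2.601, 1.76, 0.003]
contact_force: [-0.6, -0.6, 5.9]
gripper_width: 0.0235
grasp_force: 58.5
```

Gripped. First half turn forward.

Call:
{"fn": "play_rows", "kwargs": {"steps": [[[-0.14,-0.09,0],0,-1],[[-0.31,-0.14,0],0,-1],[[-0.47,-0.13,-0.01],0,-1],[[-0.63,-0.07,-0.01],0,-1],[[-0.77,0.04,-0.01],0,-1]]}}

```text
clock: 13.88
tcp_pos: [0.4667, 0.1428, 0.1504]
orientation: [2.6, 1.756, 0.005]
contact_force: [5.8, -1.0, 1.9]
gripper_width: 0.0232
grasp_force: 58.9
```

Call:
{"fn": "play_rows", "kwargs": {"steps": [[[-0.09,0.14,0],0,-1],[[-0.14,0.31,0],0,-1],[[-0.13,0.47,-0.01],0,-1],[[-0.07,0.63,-0.01],0,-1],[[0.04,0.77,-0.01],0,-1]]}}

```text
clock: 14.5
tcp_pos: [0.4704, 0.2355, 0.1491]
orientation: [2.599, 1.758, -0.0]
contact_force: [1.5, -9.4, 6.6]
gripper_width: 0.0235
grasp_force: 59.9
```

Call:
{"fn": "play_rows", "kwargs": {"steps": [[[0,0,0],0,-1],[[0,0,0],0,-1],[[0,0,0],0,-1]]}}

```text
clock: 14.88
tcp_pos: [0.4722, 0.2367, 0.1492]
orientation: [2.6, 1.76, 0.007]
contact_force: [3.9, 1.5, 5.4]
gripper_width: 0.0238
grasp_force: 59.9
```

Call:
{"fn": "play_rows", "kwargs": {"steps": [[[-0.11,-0.13,0],0,-1],[[-0.17,-0.29,0],0,-1],[[-0.17,-0.46,0.01],0,-1],[[-0.13,-0.62,0.01],0,-1],[[-0.04,-0.77,0.01],0,-1]]}}

```text
clock: 15.5
tcp_pos: [0.4648, 0.1447, 0.1501]
orientation: [-2.598, -1.761, -0.004]
contact_force: [1.9, 8.4, 7.2]
gripper_width: 0.0241
grasp_force: 60.1
```

Call:
{"fn": "play_rows", "kwargs": {"steps": [[[0,0,0],0,-1],[[0,0,0],0,-1],[[0,0,0],0,-1]]}}

```text
clock: 15.88
tcp_pos: [0.4665, 0.1432, 0.1502]
orientation: [2.6, 1.758, 0.003]
contact_force: [3.0, -2.1, 6.5]
gripper_width: 0.0239
grasp_force: 60.0
```

Call:
{"fn": "play_rows", "kwargs": {"steps": [[[-0.09,0.14,0],0,-1],[[-0.14,0.31,0],0,-1],[[-0.13,0.47,-0.01],0,-1],[[-0.07,0.63,-0.01],0,-1],[[0.04,0.77,-0.01],0,-1]]}}

```text
clock: 16.5
tcp_pos: [0.4701, 0.2352, 0.1491]
orientation: [2.599, 1.758, -0.001]
contact_force: [3.2, -10.6, 9.0]
gripper_width: 0.0233
grasp_force: 60.4
```

Call:
{"fn": "play_rows", "kwargs": {"steps": [[[0.14,0.09,0],0,-1],[[0.31,0.14,0],0,-1],[[0.47,0.13,-0.01],0,-1],[[0.63,0.07,-0.01],0,-1],[[0.77,-0.04,-0.01],0,-1]]}}

```text
clock: 17.12
tcp_pos: [0.5616, 0.2322, 0.148]
orientation: [-2.599, -1.762, -0.0]
contact_force: [-6.4, 1.0, 12.2]
gripper_width: 0.0233
grasp_force: 60.7
```

Call:
{"fn": "play_rows", "kwargs": {"steps": [[[0,0,0],0,-1],[[0,0,0],0,-1],[[0,0,0],0,-1]]}}

```text
clock: 17.5
tcp_pos: [0.5633, 0.2302, 0.1481]
orientation: [2.6, 1.758, 0.002]
contact_force: [1.6, -3.8, 8.7]
gripper_width: 0.0236
grasp_force: 60.8
```

Call:
{"fn": "play_rows", "kwargs": {"steps": [[[-0.13,0.11,0],0,-1],[[-0.29,0.17,0],0,-1],[[-0.46,0.17,0.01],0,-1],[[-0.62,0.13,0.01],0,-1],[[-0.77,0.04,0.01],0,-1]]}}

```text
clock: 18.12
tcp_pos: [0.4718, 0.2366, 0.1492]
orientation: [2.599, 1.76, 0.008]
contact_force: [8.9, -2.6, 4.5]
gripper_width: 0.0231
grasp_force: 60.0
```

Call:
{"fn": "play_rows", "kwargs": {"steps": [[[0,0,0],0,-1],[[0,0,0],0,-1],[[0,0,0],0,-1]]}}

```text
clock: 18.5
tcp_pos: [0.47, 0.2349, 0.149]
orientation: [2.6, 1.758, -0.0]
contact_force: [-0.5, -4.9, 9.4]
gripper_width: 0.0235
grasp_force: 60.3
```

Call:
{"fn": "play_rows", "kwargs": {"steps": [[[0.14,0.09,0],0,-1],[[0.31,0.14,0],0,-1],[[0.47,0.13,-0.01],0,-1],[[0.63,0.07,-0.01],0,-1],[[0.77,-0.04,-0.01],0,-1]]}}

```text
clock: 19.12
tcp_pos: [0.5616, 0.2322, 0.148]
orientation: [-2.599, -1.762, -0.0]
contact_force: [-6.8, 1.5, 11.9]
gripper_width: 0.0233
grasp_force: 60.7
```

Call:
{"fn": "play_rows", "kwargs": {"steps": [[[0.09,-0.14,0],0,-1],[[0.14,-0.31,0],0,-1],[[0.13,-0.47,-0.01],0,-1],[[0.07,-0.63,-0.01],0,-1],[[-0.04,-0.77,-0.01],0,-1]]}}

```text
clock: 19.75
tcp_pos: [0.5591, 0.1397, 0.1472]
orientation: [-2.601, -1.761, -0.009]
contact_force: [-0.1, 5.6, 8.6]
gripper_width: 0.0235
grasp_force: 60.6
```

Call:
{"fn": "play_rows", "kwargs": {"steps": [[[0,0,0],0,-1],[[0,0,0],0,-1],[[0,0,0],0,-1]]}}

```text
clock: 20.12
tcp_pos: [0.5571, 0.1381, 0.147]
orientation: [2.601, 1.759, -0.001]
contact_force: [-2.7, -3.9, 12.7]
gripper_width: 0.0235
grasp_force: 60.9
```

Call:
{"fn": "play_rows", "kwargs": {"steps": [[[0,0,0],0,1],[[0,0,0],0,1],[[0,0,0],0,1],[[0,0,0.35],0,1],[[0,0,0.7],0,1]]}}

```text
clock: 20.75
tcp_pos: [0.5568, 0.139, 0.2295]
orientation: [-2.601, -1.76, 0.004]
contact_force: [1.6, 0.8, -0.8]
gripper_width: 0.0857
grasp_force: 0.0
```

Call:
{"fn": "play_rows", "kwargs": {"steps": [[[0,0,0.4],0,1],[[0,-0.4,0.4],0,1],[[0,-0.8,0.4],0,1],[[0,-0.8,0.4],0,1]]}}

```text
clock: 21.25
tcp_pos: [0.5575, 0.0404, 0.2772]
orientation: [2.605, 1.755, -0.001]
contact_force: [-0.3, 0.3, -0.7]
gripper_width: 0.0853
grasp_force: 0.0
```

```bash
python3 - <<'E'
from h import *
s,W,hsv,o=wrist(); t=robot.snapshot('side'); u=robot.snapshot('top')
f=lambda a:cv2.resize(a,(400,300),interpolation=cv2.INTER_CUBIC)
cv2.imwrite('pics/p6.png',np.vstack([np.hstack([f(s['pixels']),f(t['pixels'][120:300,190:430])]),np.hstack([f(u['pixels'][165:285,290:450]),f(u['pixels'][165:285,140:300])])])[:,:,::-1])
m=(hsv[...,1]<110)&(W[...,2]>.115)&(W[...,2]<.136)&(np.hypot(W[...,0]-.513,W[...,1]-.188)<.13)
q=W[m][:,:2]; print(cv2.minAreaRect(q.astype(np.float32)*1000),len(q),np.median(W[m][:,2]))
m=(np.hypot(W[...,0]-.557,W[...,1]-.139)<.03)
q=W[m&(W[...,2]>.14)&(W[...,2]<.195)]; print(len(q),cv2.minEnclosingCircle(q[:,:2].astype(np.float32)*1000))
E
```

```text
((513.9981689453125, 185.996337890625), (26.30927848815918, 156.2380828857422), 41.70979690551758) 3466 0.13049964603974767
120 ((560.3546142578125, 134.17977905273438), 11.870417594909668)
```

View pics/p6.png

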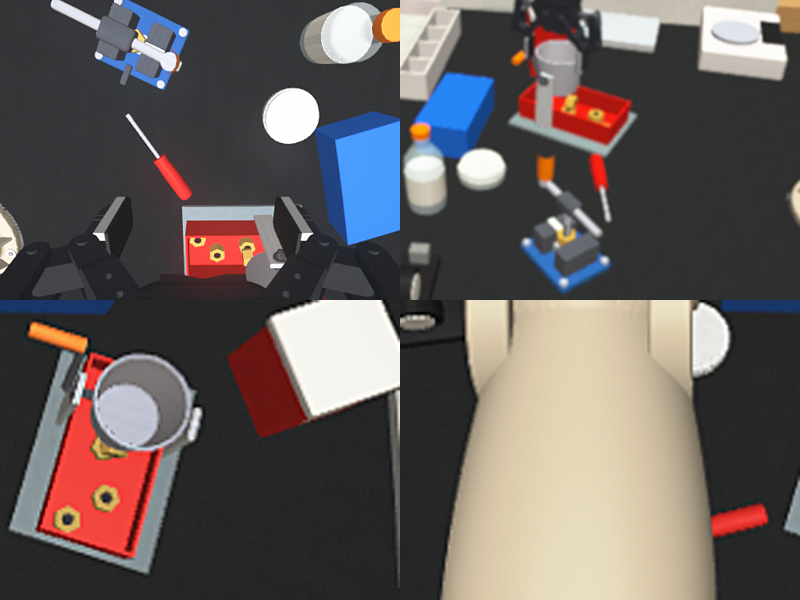

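```bash
python3 -c "
from bench import robot; print(robot.sign_off())"
```

```text
the job is handed in; nothing more can be done
None
```

The job is handed in at about 21 s of the 72 s allowed. The pot is empty and upright again. Three blanks show clearly in the tray, and the fourth is partly hidden beside one of them. The tap went through all five turns and ended one full turn deeper, with the knob back over the mark to within about half a degree. The gripper is clear, and no bystander was touched.

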